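# Lift the retaining plate off its dowels

## Robot

A 7-joint arm with a two-finger parallel gripper is mounted at the origin on a cart in front of the work surface, level with it; the furniture and walls round the work are solid. World frame = base frame: x ahead of the robot, y to its left, z up, the work surface at z = 0. Lengths are in m, angles in rad, forces in N, time in s.
With the tool pointing down it reaches from about 0.425 to 0.875 m from the base axis. Payload 4.7 kg.
Tool frame: the origin (TCP) lies on the centre line of the jaws, within the pads' length; the fingertips stand 14 mm ahead of it and the grasp point (between the pads) lies 5 mm behind it; z points along the fingers, y is the line along which they close (so a half turn about z gives the same grasp; the last joint's range is limited). The gripper opens to 87 mm and grips with 3 to 60 N. Pads are 19 mm wide; open, the fingers measure 117 mm over their backs; the gripper's body (75 mm by 190 mm) begins 51 mm behind the grasp point.
Start: joints at [1.287, 0.321, -0.07, 1.45, 0.023, 1.371, -0.057], TCP at [0.191, -0.621, 0.237] pointing down, gripper open.
Joint ranges: [-2.86, 2.86], [-0.3, 2.09], [-1.38, 1.24], [0.06, 2.45], [-1.56, 4.7], [0.09, 2.05], [-2.69, 2.69]. Speed limits (rad/s): [2.57, 2.57, 3.14, 3.14, 3.14, 3.14, 3.14].

## Interface

Orientations are given as a rotation vector (axis times angle).
In Python, from bench import * gives the robot as it stands.
- The arm moves only by the shell command python3 -m jog 'ROWS' [FORCE]. ROWS is JSON, a list of rows, each an object of numbers: "claw": the finger opening in mm, from 0 to 87; "dx", "dy", "dz": the shift along the tool's x, y, z in mm; "spin": the turn about the tool's z in degrees. In form: [{"claw": .., "dx": .., "dy": .., "dz": .., "spin": ..}, ...]. A call has 1 to 20 rows; each row is the pose to reach, as a shift and turn from the pose commanded when the call began, along the tool's axes at that moment; what a row does not reach only later rows make up. A row lasts 1/12 s, in which the tool goes at most 41.7 mm and 7.16 degrees, less where a joint would pass 70% of its speed; a pose out of reach is approached as far as the arm can. A call with a gripper value outside its range is refused whole. The fingers move at their own pace and stop on an object; FORCE is the grip in N (left out, the last holds). Time passes only in rows, so rows that repeat a pose let the fingers close. It gives the time, the measured TCP pose, the force, the opening and the grip force at its end, in the units of the state.
- get_state(): the state, without advancing time (a new reading comes with each control period).
- get_image(name): name is "scene" or "top"; returns a dict with "frame" (420x560x3 uint8, red, green, blue), "depth" (420x560 float32, m along the optical axis (not along the pixel's ray), 0 where there is no reading), "K" (3x3 intrinsics, pixels), "distortion" ([k1, k2, p1, p2, k3] as OpenCV has them; the pictures are not rectified), "T" (4x4, takes a point from camera to world coordinates). Camera axes: x right, y down, z forward; pixel columns grow to the right and rows downward; lengths in m; the calibration is good to about 2 mm. A picture is of the moment at which its call begins.
- close_job(): hands the job in; it is judged then, once.
The state is a dict: "time": time; "joint_positions": joint angles; "qd": joint speeds; "joint_torque": joint torques, N m; "position": TCP position; "tool_rot": TCP orientation; "ft_force": force on the tool from outside, world axes, zero at the start; "torque": the same for the moment, N m; "grip_width": opening from 0.0 (shut) to 1.0 (fully open); "grip_force": force on a finger pad.
Only numpy, scipy, OpenCV 4.12 (cv2) and the standard library are available. Lean on these libraries where they do the work, as an engineer would, in place of code of your own. Each camera call takes 0.05 s, during which the arm holds its last target. There are 200 camera calls.

## Task

Take the aluminium retaining plate off the vial nest: hold it by its blue fin with the tool leaning in under the dispensing head without bumping it, lift it straight up and level until it is clear of both tight dowels, without wrenching the dowels. Lay it flat and centred on the black-topped support table, lowering it gently until it rests there before you let go; leave the small bottle, the blue filter and the USB stick where they are.

Things in the scene. Friction and masses are not known exactly. Their poses are not given: they have to be found in the camera images.
- plate: loose aluminium retaining plate, 90 (x) x 190 (y) x 10 mm, 0.3 to 0.55 kg; origin at the centre of its underside, z up. Two brass bushes (23 mm outside, bore 11 mm, up to 8 mm above the plate's top) at y = +75 and -75 mm; two slots 8 mm wide along y at x = +22 and -22 mm. It is held by its fin
- fin (a point): grip centre of the plate's upright blue plastic fin, 42 mm above the plate's origin; axes as the plate's. The fin is 34 mm long (x), 12 mm thick (y), its flat top 13 mm above this point and its 34 x 40 mm foot 28 mm below it
- nest: fixed vial nest; origin on the worktop under its block's middle, z up, front -x. Block 90 (x) x 190 (y) mm, top (the plate's seat) 50 mm up; seated, plate and nest axes coincide. Two upright steel dowels of 10 mm diameter at y = +75 and -75 mm rise 22 mm above the seat, with 1 mm play in diameter in the bushes. A white column stands behind, from x = +82 mm
- head (a point): middle of the lower front edge of the nest's fixed white dispensing head, 235 mm up; axes as the nest's. The head reaches 150 mm to +x and 80 mm to each side, over the fin (its middle 20 mm behind this edge), so the fin cannot be reached upright: lean the tool 30 to 45 deg, its upper end to the nest's -x. Two needles hang 16 mm lower, 55 mm behind the edge
- stand: fixed support table on a round foot (100 mm diameter), left or right of the nest, the carton on the other side; origin on the worktop under its centre, z up. Table top 100 (x) x 130 (y) mm, black rubber, centred over the origin, locked at a height of 75 to 115 mm above it that is not reported: feel for it or look
- bottle: loose small brown bottle with white cap, 28 mm diameter, 62 mm high, origin at the centre of its underside; leave alone
- filter: loose blue syringe filter, 26 mm diameter, 21 mm high, origin at the centre of its underside; leave alone
- usb: loose black USB stick, 18 x 53 x 9 mm, lying; origin at the centre of its underside; leave alone
- carton: fixed white carton, 65 (x) x 110 (y) x 55 mm; origin at the centre of its underside
Not all that is in view belongs to the job. Leave any red look-alike of the stand alone.

How it is judged:
On the way, in this order (a step that is already met when the one before it is completed fails the run):
1. the plate is lifted straight up clear of the dowels: underside more than 23 mm above its seat, tilted less than 5 deg, still within 10 mm of above its seat (z of plate in the frame of nest above 0.073 m and horizontal distance between plate and nest below 0.01 m and angle between plate's own z axis and vertical below 0.087 rad).
2. the plate, still held, rests on the support table within 30 mm of its centre (contact force between plate and stand above 0.3 N and contact force between the fingers and plate above 2 N and horizontal distance between plate and stand below 0.03 m), for 0.05 s.
At the end, for the whole second after the job is handed in: the plate rests flat (within 3 deg) on the support table, its centre within 25 mm of the table's centre, at rest and released (horizontal distance between plate and stand below 0.025 m and angle between plate's own z axis and vertical below 0.05 rad and contact force between plate and stand above 1 N and contact force between plate and nest below 0.1 N and height (world z) of plate above 0.06 m and linear speed of plate below 0.02 m/s and contact force between the fingers and plate below 0.1 N); the robot touches nothing.
It fails at once if the plate is tilted more than 8 deg (angle between plate's own z axis and vertical above 0.14 rad).
It fails at once if the plate is wrenched against the nest with more than 40 N (contact force between plate and nest above 40 N).
It fails at once if the plate is pressed or dropped on the support table with more than 80 N (contact force between plate and stand above 80 N).
It fails at once if the bottle, the filter or the USB stick is moved more than 15 mm (distance of any of bottle, filter, usb from where it was at the start of the episode above 0.015 m).
It fails at once if the arm or gripper bumps the nest or its head with more than 15 N (contact force between the arm and nest above 15 N).
It also fails if it takes over 48 s, if anything falls off the work surface, if the arm or the gripper's body presses on something with over 40 N, if the wrist force passes 120 N, or if a joint passes its speed limit or range.

## Working session

There is one attempt and no reset: what is moved stays moved. The work goes in short steps, Python scripts to look and compute and a shell command to move; the robot and the scene stay as the last step left them, time stands still between calls to the robot, and variables do not carry over. Pictures are saved under pics/ and viewed, at most 10 in all, crops included, and the job is handed in when it is done.

```bash
mkdir -p pics; ls; cat > h.py <<'E'
import numpy as np, cv2, pickle
from bench import *
from scipy.spatial.transform import Rotation as R
def grab(n):
    d=get_image(n); pickle.dump(d,open(f'{n}.pkl','wb')); return d
def load(n): return pickle.load(open(f'{n}.pkl','rb'))
def ray(d,uv):
    p=cv2.undistortPoints(np.array(uv,float).reshape(-1,1,2),d['K'],np.array(d['distortion'],float)).reshape(-1,2)
    v=np.c_[p,np.ones(len(p))]@d['T'][:3,:3].T
    return d['T'][:3,3],v
def onplane(d,uv,z):
    o,v=ray(d,uv); return o+v*((z-o[2])/v[:,2])[:,None]
def cloud(d):
    h,w=d['depth'].shape; u,v=np.meshgrid(np.arange(w),np.arange(h))
    o,r=ray(d,np.stack([u.ravel(),v.ravel()],1).astype(float))
    return (o+r*d['depth'].reshape(-1,1)).reshape(h,w,3)
E
python3 - <<'E'
from h import *
for n in ('scene','top'):
    d=grab(n); cv2.imwrite(f'pics/{n}0.png',cv2.cvtColor(d['frame'],cv2.COLOR_RGB2BGR)); print(n,d['T'].round(3).tolist(),d['K'][0,0])
s=get_state();print({k:np.round(v,3).tolist() for k,v in s.items()})
E
```

```text
pics
scene [[-0.645, -0.387, 0.659, -0.375], [-0.764, 0.313, -0.564, 0.7], [0.012, -0.867, -0.498, 0.845], [0.0, 0.0, 0.0, 1.0]] 462.17019495698594
top [[-0.004, -0.981, 0.194, 0.277], [-1.0, 0.008, 0.02, -0.097], [-0.021, -0.194, -0.981, 1.388], [0.0, 0.0, 0.0, 1.0]] 381.6116220596716
{'time': 0.1, 'joint_positions': [1.287, 0.322, -0.07, 1.452, 0.023, 1.371, -0.057], 'qd': [0.0, -0.002, -0.002, -0.003, -0.0, 0.0, -0.0], 'joint_torque': [-0.0, -49.257, -0.406, -31.34, -0.064, 0.04, 0.0], 'position': [0.191, -0.621, 0.236], 'tool_rot': [-3.105, -0.466, 0.001], 'ft_force': [-0.639, 0.169, -0.591], 'torque': [-0.007, 0.002, 0.058], 'grip_force': 0.0, 'grip_width': 1.0}
```

View pics/scene0.png

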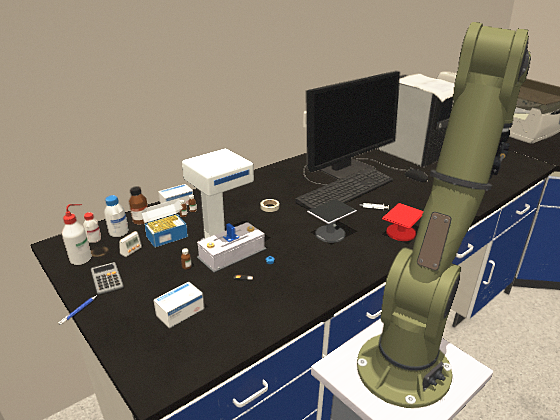

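View pics/top0.png

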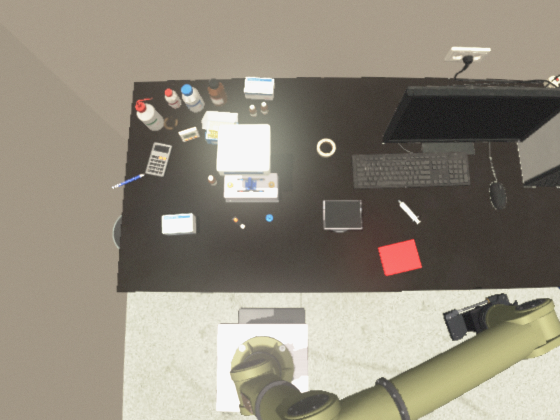

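Candidates:
- Fin: the blue piece on the plate, scene (231,232) / top (251,186). The blue filter at (270,260) / (269,218), the blue box at (165,230) and the bottle caps could be mistaken for it.
- Stand: the black-topped table, scene (331,213) / top (342,214). Its look-alike is the red one at (403,217) / (400,257).
- Carton: scene (179,303). The far white boxes and the box by the bottles are not part of the job.

Next I'll measure and check a close crop.

```bash
python3 - <<'E'
from h import *
s=load('scene'); t=load('top')
cs,ct=cloud(s),cloud(t)
a=cv2.resize(cv2.cvtColor(s['frame'],cv2.COLOR_RGB2BGR)[140:330,150:370],None,fx=2.7,fy=2.7,interpolation=cv2.INTER_CUBIC)
b=cv2.resize(cv2.cvtColor(t['frame'],cv2.COLOR_RGB2BGR)[110:250,150:370],None,fx=2.7,fy=2.7,interpolation=cv2.INTER_CUBIC)
cv2.imwrite('pics/c_scene.png',a); cv2.imwrite('pics/c_top.png',b)
for n,d,c in(('s',s,cs),('t',t,ct)):
    hsv=cv2.cvtColor(d['frame'],cv2.COLOR_RGB2HSV)
    box=(200,215,265,270) if n=='s' else (222,172,282,206)
    x0,y0,x1,y1=box
    m=np.zeros(hsv.shape[:2],np.uint8); m[y0:y1,x0:x1]=cv2.inRange(hsv,(100,120,60),(130,255,255))[y0:y1,x0:x1]
    p=c[m>0]; p=p[d['depth'][m>0]>0]; print(n,'blue',len(p),p.mean(0).round(4),np.percentile(p,[5,95],axis=0).round(3).tolist())
    # brass
    m[:]=0; m[y0:y1,x0:x1]=cv2.inRange(hsv,(12,90,60),(30,255,255))[y0:y1,x0:x1]
    k,l,st,ce=cv2.connectedComponentsWithStats(m)
    for i in range(1,k):
        if st[i,4]>5: print(' brass',ce[i].round(1),st[i,4],c[l==i].mean(0).round(4))
# table top depth in both
for n,c,box in(('s',cs,(300,195,365,235)),('t',ct,(318,195,368,235)),('s nest',cs,(190,215,275,275)),('t nest',ct,(220,165,285,208)),('s head',cs,(175,140,260,195)),('t head',ct,(205,110,285,178))):
    x0,y0,x1,y1=box; p=c[y0:y1,x0:x1].reshape(-1,3); 
    h,e=np.histogram(p[:,2],np.arange(-.01,.4,.004)); print(n,[(round(e[i]+.002,3),int(h[i])) for i in np.argsort(h)[::-1][:5]])
E
```

```text
s blue 149 [0.6435 0.0424 0.0775] [[0.624, 0.027, 0.059], [0.658, 0.057, 0.105]]
 brass [250.  228.8] 27 [ 0.6384 -0.0297  0.0649]
 brass [210.1 245.3] 26 [0.639  0.1193 0.0649]<stdin>:12: RuntimeWarning: Mean of empty slice.
  ret = um.true_divide(
Traceback (most recent call last):
IndexError: index -1 is out of bounds for axis 0 with size 0
```

View pics/c_scene.png

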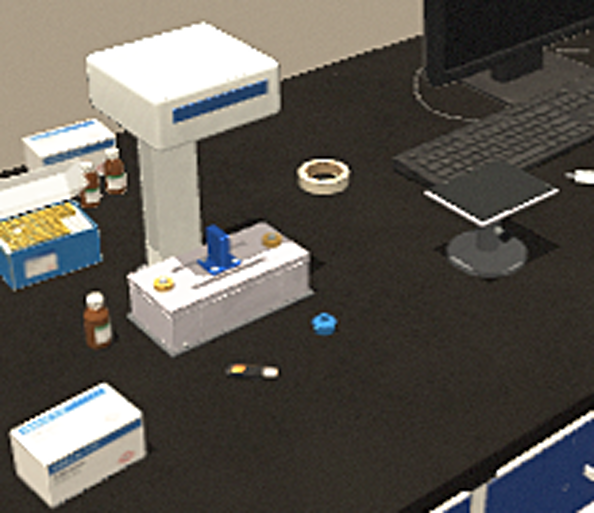

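View pics/c_top.png

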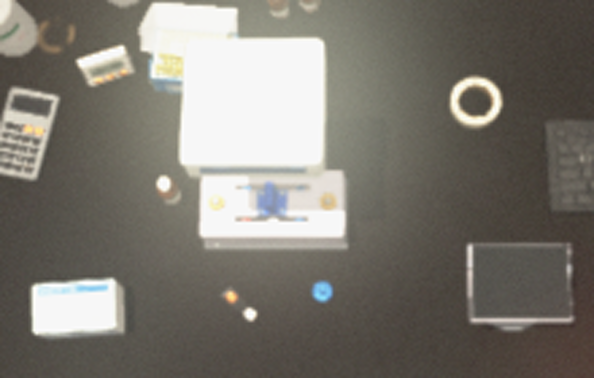

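The crops confirm it. The blue fin stands mid-plate between the two brass bushes, at crop (217,248) in scene. The black-topped stand is at (490,190), on the right of the nest, with the carton on the left. Now the positions.

```bash
python3 - <<'E' 2>/dev/null
from h import *
s=load('scene'); t=load('top'); cs,ct=cloud(s),cloud(t)
# brass in top
hsv=cv2.cvtColor(t['frame'],cv2.COLOR_RGB2HSV); g=cv2.cvtColor(t['frame'],cv2.COLOR_RGB2GRAY)
m=np.zeros(g.shape,np.uint8); sl=np.s_[170:205,220:285]
m[sl]=cv2.inRange(hsv,(12,40,60),(32,255,255))[sl]
k,l,st,ce=cv2.connectedComponentsWithStats(m)
for i in range(1,k):
    if st[i,4]>5: print('t brass',ce[i].round(1),st[i,4],onplane(t,[ce[i]],.067).round(4))
m[:]=0; m[sl]=cv2.inRange(hsv,(105,90,40),(135,255,255))[sl]; k,l,st,ce=cv2.connectedComponentsWithStats(m)
for i in range(1,k):
    if st[i,4]>5: print('t blue',ce[i].round(1),st[i].tolist(),onplane(t,[ce[i]],.085).round(4))
ss=cv2.cvtColor(s['frame'],cv2.COLOR_RGB2HSV)
for n,c,box in(('s table',cs,(300,195,365,225)),('t table',ct,(318,195,368,235)),('s nest',cs,(190,215,275,275)),('t nest',ct,(220,165,285,208)),('s head',cs,(175,140,260,195)),('t head',ct,(205,110,285,178))):
    x0,y0,x1,y1=box; p=c[y0:y1,x0:x1].reshape(-1,3)
    h,e=np.histogram(p[:,2],np.arange(.02,.4,.004)); print(n,[(round(e[i]+.002,3),int(h[i])) for i in np.argsort(h)[::-1][:4]])
    z=e[np.argmax(h)]+.002
    q=p[abs(p[:,2]-z)<.006]; r=cv2.minAreaRect((q[:,:2]*1000).astype(np.float32)); print('   rect',np.round(r[0],1),np.round(r[1],1),round(r[2],2), q[:,2].mean().round(4))
# small objects
for n,c,box in(('bottle',cs,(178,245,194,272)),('filter',cs,(262,253,277,266)),('usb',cs,(228,270,256,284)),('carton',cs,(150,280,208,328))):
    x0,y0,x1,y1=box; p=c[y0:y1,x0:x1].reshape(-1,3); p=p[p[:,2]>.006]; print(n,np.percentile(p,[3,97],axis=0).round(3).tolist())
E
```

```text
t brass [271.1 184.2] 35 [[ 0.6437 -0.0347  0.067 ]]
t brass [230.3 185.4] 14 [[0.6411 0.1123 0.067 ]]
s table [(np.float64(0.098), 316), (np.float64(0.094), 279), (np.float64(0.022), 117), (np.float64(0.09), 49)]
   rect [ 523.2 -279. ] [131.6 101.3] 89.38 0.0961
t table [(np.float64(0.098), 534), (np.float64(0.094), 306), (np.float64(0.102), 194), (np.float64(0.09), 34)]
   rect [ 527.8 -281.8] [127.1  99.7] 89.47 0.0975
s nest [(np.float64(0.058), 532), (np.float64(0.062), 328), (np.float64(0.054), 152), (np.float64(0.05), 106)]
   rect [674.6  41.6] [194.2 164.4] 89.15 0.0587
t nest [(np.float64(0.062), 439), (np.float64(0.058), 305), (np.float64(0.066), 153), (np.float64(0.298), 114)]
   rect [644.4  39.8] [191.3  90.2] 89.63 0.0613
s head [(np.float64(0.298), 654), (np.float64(0.302), 457), (np.float64(0.294), 113), (np.float64(0.054), 112)]
   rect [695.2  42.3] [161.1 152.8] 89.09 0.2992
t head [(np.float64(0.302), 1214), (np.float64(0.298), 930), (np.float64(0.294), 131), (np.float64(0.306), 115)]
   rect [697.3  39.9] [160.4 146. ] 88.93 0.3005
bottle [[0.655, 0.18, 0.01], [0.676, 0.205, 0.063]]
filter [[0.518, -0.036, 0.007], [0.541, -0.012, 0.02]]
usb [[0.499, 0.076, 0.006], [0.532, 0.115, 0.011]]
carton [[0.468, 0.254, 0.009], [0.533, 0.362, 0.058]]
```

```bash
python3 -m jog '[{"claw":45,"dx":448,"dy":-408,"dz":-60,"spin":17},{"claw":45,"dx":448,"dy":-408,"dz":-60,"spin":17},{"claw":45,"dx":448,"dy":-408,"dz":-60,"spin":17},{"claw":45,"dx":448,"dy":-408,"dz":-60,"spin":17},{"claw":45,"dx":448,"dy":-408,"dz":-60,"spin":17},{"claw":45,"dx":448,"dy":-408,"dz":-60,"spin":17},{"claw":45,"dx":448,"dy":-408,"dz":-60,"spin":17},{"claw":45,"dx":448,"dy":-408,"dz":-60,"spin":17},{"claw":45,"dx":448,"dy":-408,"dz":-60,"spin":17},{"claw":45,"dx":448,"dy":-408,"dz":-60,"spin":17},{"claw":45,"dx":448,"dy":-408,"dz":-60,"spin":17},{"claw":45,"dx":448,"dy":-408,"dz":-60,"spin":17},{"claw":45,"dx":448,"dy":-408,"dz":-60,"spin":17},{"claw":45,"dx":448,"dy":-408,"dz":-60,"spin":17},{"claw":45,"dx":448,"dy":-408,"dz":-60,"spin":17},{"claw":45,"dx":448,"dy":-408,"dz":-60,"spin":17},{"claw":45,"dx":448,"dy":-408,"dz":-60,"spin":17}]'; python3 -c "
from h import *
s=get_state();print(s['joint_positions'],s['position']);print(R.from_rotvec(s['tool_rot']).as_matrix().round(3))"
```

```text
time: 1.52
position: [0.4996, -0.0982, 0.2963]
tool_rot: [-3.141, -0.008, 0.001]
ft_force: [-0.5, -0.7, -0.5]
grip_width: 0.518
grip_force: 0.0
[ 0.69848435  0.02022964 -0.56053584  1.68286286  0.01081342  1.44212134
 -1.42888821] [ 0.49960552 -0.09815165  0.29629534]
[[ 1.     0.005 -0.001]
 [ 0.005 -1.     0.   ]
 [-0.001 -0.    -1.   ]]
```

The rows have no tilt key, so I'll see what the arm does with the orientation when a pose is beyond its reach. Straight up is free space.

```bash
python3 -m jog '[{"claw":45,"dx":0,"dy":0,"dz":-600,"spin":0},{"claw":45,"dx":0,"dy":0,"dz":-600,"spin":0},{"claw":45,"dx":0,"dy":0,"dz":-600,"spin":0},{"claw":45,"dx":0,"dy":0,"dz":-600,"spin":0},{"claw":45,"dx":0,"dy":0,"dz":-600,"spin":0},{"claw":45,"dx":0,"dy":0,"dz":-600,"spin":0},{"claw":45,"dx":0,"dy":0,"dz":-600,"spin":0},{"claw":45,"dx":0,"dy":0,"dz":-600,"spin":0},{"claw":45,"dx":0,"dy":0,"dz":-600,"spin":0},{"claw":45,"dx":0,"dy":0,"dz":-600,"spin":0},{"claw":45,"dx":0,"dy":0,"dz":-600,"spin":0},{"claw":45,"dx":0,"dy":0,"dz":-600,"spin":0}]'; python3 -c "
from h import *
s=get_state();print(s['joint_positions'],s['position']);print(R.from_rotvec(s['tool_rot']).as_matrix().round(3))"
```

```text
time: 2.52
position: [0.5001, -0.1011, 0.6083]
tool_rot: [3.133, -0.005, 0.036]
ft_force: [0.4, 0.4, 0.1]
grip_width: 0.516
grip_force: 0.0
[-0.13051894  0.10742333  0.32687142  0.96445016 -0.03478913  2.05098507
 -1.39603032] [ 0.50012267 -0.10105091  0.60828512]
[[ 1.    -0.003  0.023]
 [-0.003 -1.    -0.008]
 [ 0.023  0.008 -1.   ]]
```

```bash
python3 -m jog '[{"claw":45,"dx":0,"dy":0,"dz":-250,"spin":0},{"claw":45,"dx":0,"dy":0,"dz":-250,"spin":0},{"claw":45,"dx":0,"dy":0,"dz":-250,"spin":0},{"claw":45,"dx":0,"dy":0,"dz":-250,"spin":0},{"claw":45,"dx":0,"dy":0,"dz":-250,"spin":0},{"claw":45,"dx":0,"dy":0,"dz":-250,"spin":0}]'; python3 -c "
from h import *
s=get_state();print(s['joint_positions'],s['position']);print(R.from_rotvec(s['tool_rot']).as_matrix().round(3))"
```

```text
time: 3.02
position: [0.4858, -0.0978, 0.6362]
tool_rot: [3.121, -0.003, 0.12]
ft_force: [-0.4, 0.1, 0.0]
grip_width: 0.516
grip_force: 0.0
[-0.52771397  0.06584117  0.74863585  0.9609096  -0.04935936  2.05278233
 -1.37957421] [ 0.48582909 -0.09784957  0.63615848]
[[ 0.997 -0.003  0.077]
 [-0.002 -1.    -0.018]
 [ 0.077  0.018 -0.997]]
```

```bash
python3 -m jog '[{"claw":45,"dx":0,"dy":0,"dz":0,"spin":0},{"claw":45,"dx":0,"dy":0,"dz":0,"spin":0}]'; python3 -m jog '[{"claw":45,"dx":0,"dy":0,"dz":60,"spin":0},{"claw":45,"dx":0,"dy":0,"dz":60,"spin":0},{"claw":45,"dx":0,"dy":0,"dz":60,"spin":0},{"claw":45,"dx":0,"dy":0,"dz":60,"spin":0}]';python3 -c "
from h import *
s=get_state();print(s['joint_positions'],s['position']);print(R.from_rotvec(s['tool_rot']).as_matrix().round(3))"
```

```text
time: 3.18
position: [0.4863, -0.0969, 0.636]
tool_rot: [3.121, -0.001, 0.12]
ft_force: [-0.3, 0.1, -0.6]
grip_width: 0.516
grip_force: 0.0
time: 3.52
position: [0.4908, -0.0971, 0.5762]
tool_rot: [3.122, 0.002, 0.118]
ft_force: [1.0, 0.2, 1.5]
grip_width: 0.516
grip_force: 0.0
[-0.57444182 -0.01459874  0.70626026  1.15459803  0.01770298  1.92056726
 -1.43085532] [ 0.49082828 -0.09714215  0.5761626 ]
[[ 0.997  0.     0.076]
 [ 0.002 -1.    -0.017]
 [ 0.076  0.017 -0.997]]
```

```bash
python3 -m jog '[{"claw":45,"dz":-500},{"claw":45,"dz":-500},{"claw":45,"dz":-500},{"claw":45,"dz":-500},{"claw":45,"dz":-500},{"claw":45,"dz":-500},{"claw":45,"dz":-500},{"claw":45,"dz":-500},{"claw":45,"dz":-500},{"claw":45,"dz":-500},{"claw":45,"dz":-500},{"claw":45,"dz":-500}]';python3 -c "
from h import *
s=get_state();print(s['joint_positions'],s['position']);print(R.from_rotvec(s['tool_rot']).as_matrix().round(3))"
```

```text
[-0.57444182 -0.01459874  0.70626026  1.15459803  0.01770298  1.92056726
 -1.43085532] [ 0.49082828 -0.09714215  0.5761626 ]
[[ 0.997  0.     0.076]
 [ 0.002 -1.    -0.017]
 [ 0.076  0.017 -0.997]]$[0]: bad value
```

```bash
python3 -m jog '[{"claw":45,"dx":0,"dy":0,"dz":-500,"spin":0},{"claw":45,"dx":0,"dy":0,"dz":-500,"spin":0},{"claw":45,"dx":0,"dy":0,"dz":-500,"spin":0},{"claw":45,"dx":0,"dy":0,"dz":-500,"spin":0},{"claw":45,"dx":0,"dy":0,"dz":-500,"spin":0},{"claw":45,"dx":0,"dy":0,"dz":-500,"spin":0},{"claw":45,"dx":0,"dy":0,"dz":-500,"spin":0},{"claw":45,"dx":0,"dy":0,"dz":-500,"spin":0},{"claw":45,"dx":0,"dy":0,"dz":-500,"spin":0},{"claw":45,"dx":0,"dy":0,"dz":-500,"spin":0},{"claw":45,"dx":0,"dy":0,"dz":-500,"spin":0},{"claw":45,"dx":0,"dy":0,"dz":-500,"spin":0}]';python3 -c "
from h import *
s=get_state();print(s['joint_positions'],s['position']);print(R.from_rotvec(s['tool_rot']).as_matrix().round(3))"
```

```text
time: 4.52
position: [0.4737, -0.095, 0.6623]
tool_rot: [3.107, -0.002, 0.204]
ft_force: [-0.8, -0.3, -0.2]
grip_width: 0.515
grip_force: 0.0
[-1.05650114  0.01489483  1.24131901  0.94992054 -0.01218157  2.0530365
 -1.39472252] [ 0.4737004  -0.09500488  0.66232779]
[[ 0.991 -0.003  0.131]
 [ 0.    -1.    -0.028]
 [ 0.131  0.027 -0.991]]
```

```bash
python3 -m jog '[{"claw":45,"dx":200,"dy":0,"dz":-450,"spin":0},{"claw":45,"dx":200,"dy":0,"dz":-450,"spin":0},{"claw":45,"dx":200,"dy":0,"dz":-450,"spin":0},{"claw":45,"dx":200,"dy":0,"dz":-450,"spin":0},{"claw":45,"dx":200,"dy":0,"dz":-450,"spin":0},{"claw":45,"dx":200,"dy":0,"dz":-450,"spin":0},{"claw":45,"dx":200,"dy":0,"dz":-450,"spin":0},{"claw":45,"dx":200,"dy":0,"dz":-450,"spin":0}]';python3 -c "
from h import *
s=get_state();print(s['joint_positions'],s['position']);print(R.from_rotvec(s['tool_rot']).as_matrix().round(3))"
```

```text
time: 5.18
position: [0.5108, -0.083, 0.6796]
tool_rot: [3.092, 0.001, 0.267]
ft_force: [0.6, -0.9, -1.4]
grip_width: 0.514
grip_force: 0.0
[-0.60693693  0.11876399  0.87422013  0.83301274 -0.1105401   2.05258272
 -1.37428409] [ 0.51076141 -0.08303134  0.67962432]
[[ 0.985 -0.002  0.171]
 [ 0.004 -0.999 -0.038]
 [ 0.171  0.038 -0.984]]
```

```bash
python3 -m jog '[{"claw":45,"dx":350,"dy":-200,"dz":-350,"spin":0},{"claw":45,"dx":350,"dy":-200,"dz":-350,"spin":0},{"claw":45,"dx":350,"dy":-200,"dz":-350,"spin":0},{"claw":45,"dx":350,"dy":-200,"dz":-350,"spin":0},{"claw":45,"dx":350,"dy":-200,"dz":-350,"spin":0},{"claw":45,"dx":350,"dy":-200,"dz":-350,"spin":0},{"claw":45,"dx":350,"dy":-200,"dz":-350,"spin":0},{"claw":45,"dx":350,"dy":-200,"dz":-350,"spin":0},{"claw":45,"dx":350,"dy":-200,"dz":-350,"spin":0},{"claw":45,"dx":350,"dy":-200,"dz":-350,"spin":0}]';python3 -c "
from h import *
s=get_state();print(s['joint_positions'],s['position']);print(R.from_rotvec(s['tool_rot']).as_matrix().round(3))"
```

```text
time: 6.02
position: [0.6151, 0.035, 0.6805]
tool_rot: [3.087, 0.004, 0.347]
ft_force: [0.5, 0.5, 0.1]
grip_width: 0.516
grip_force: 0.0
[-0.32461638  0.32461761  0.37807275  0.55799301 -0.09908352  2.05266387
 -1.6020845 ] [0.61508302 0.03502553 0.68051621]
[[ 0.975 -0.001  0.222]
 [ 0.007 -0.999 -0.035]
 [ 0.222  0.036 -0.974]]
```

```bash
python3 -m jog '[{"claw":45,"dx":200,"dy":-150,"dz":-450,"spin":0},{"claw":45,"dx":200,"dy":-150,"dz":-450,"spin":0},{"claw":45,"dx":200,"dy":-150,"dz":-450,"spin":0},{"claw":45,"dx":200,"dy":-150,"dz":-450,"spin":0},{"claw":45,"dx":200,"dy":-150,"dz":-450,"spin":0},{"claw":45,"dx":200,"dy":-150,"dz":-450,"spin":0},{"claw":45,"dx":200,"dy":-150,"dz":-450,"spin":0},{"claw":45,"dx":200,"dy":-150,"dz":-450,"spin":0},{"claw":45,"dx":200,"dy":-150,"dz":-450,"spin":0},{"claw":45,"dx":200,"dy":-150,"dz":-450,"spin":0},{"claw":45,"dx":200,"dy":-150,"dz":-450,"spin":0},{"claw":45,"dx":200,"dy":-150,"dz":-450,"spin":0},{"claw":45,"dx":200,"dy":-150,"dz":-450,"spin":0},{"claw":45,"dx":200,"dy":-150,"dz":-450,"spin":0}]';python3 -c "
from h import *
s=get_state();print(s['joint_positions'],s['position']);print(R.from_rotvec(s['tool_rot']).as_matrix().round(3))"
```

```text
time: 7.18
position: [0.5911, 0.1223, 0.7049]
tool_rot: [3.085, 0.006, 0.427]
ft_force: [0.3, -0.5, -0.1]
grip_width: 0.515
grip_force: 0.0
[-0.56055913  0.3024816   0.49314689  0.54621657 -0.09735163  2.05258289
 -1.72979241] [0.59109393 0.12233787 0.70494716]
[[ 0.962  0.     0.272]
 [ 0.008 -1.    -0.027]
 [ 0.271  0.028 -0.962]]
```

```bash
python3 -m jog '[{"claw":45,"dx":300,"dy":-100,"dz":-650,"spin":0},{"claw":45,"dx":300,"dy":-100,"dz":-650,"spin":0},{"claw":45,"dx":300,"dy":-100,"dz":-650,"spin":0},{"claw":45,"dx":300,"dy":-100,"dz":-650,"spin":0},{"claw":45,"dx":300,"dy":-100,"dz":-650,"spin":0},{"claw":45,"dx":300,"dy":-100,"dz":-650,"spin":0},{"claw":45,"dx":300,"dy":-100,"dz":-650,"spin":0},{"claw":45,"dx":300,"dy":-100,"dz":-650,"spin":0},{"claw":45,"dx":300,"dy":-100,"dz":-650,"spin":0},{"claw":45,"dx":300,"dy":-100,"dz":-650,"spin":0},{"claw":45,"dx":300,"dy":-100,"dz":-650,"spin":0},{"claw":45,"dx":300,"dy":-100,"dz":-650,"spin":0},{"claw":45,"dx":300,"dy":-100,"dz":-650,"spin":0},{"claw":45,"dx":300,"dy":-100,"dz":-650,"spin":0},{"claw":45,"dx":300,"dy":-100,"dz":-650,"spin":0},{"claw":45,"dx":300,"dy":-100,"dz":-650,"spin":0},{"claw":45,"dx":300,"dy":-100,"dz":-650,"spin":0},{"claw":45,"dx":300,"dy":-100,"dz":-650,"spin":0},{"claw":45,"dx":300,"dy":-100,"dz":-650,"spin":0},{"claw":45,"dx":300,"dy":-100,"dz":-650,"spin":0}]';python3 -c "
from h import *
s=get_state();print(s['joint_positions'],s['position']);print(R.from_rotvec(s['tool_rot']).as_matrix().round(3))"
```

```text
time: 8.85
position: [0.5614, 0.1492, 0.7333]
tool_rot: [3.083, 0.01, 0.506]
ft_force: [-1.1, 0.5, 0.9]
grip_width: 0.521
grip_force: 0.0
[-0.71502324  0.25941792  0.60293204  0.55013865 -0.09244832  2.05261247
 -1.77236003] [0.56139706 0.14921979 0.73329193]
[[ 0.947  0.003  0.32 ]
 [ 0.009 -1.    -0.016]
 [ 0.32   0.018 -0.947]]
```

```bash
python3 -m jog '[{"claw":45,"dx":450,"dy":0,"dz":-270,"spin":0},{"claw":45,"dx":450,"dy":0,"dz":-270,"spin":0},{"claw":45,"dx":450,"dy":0,"dz":-270,"spin":0},{"claw":45,"dx":450,"dy":0,"dz":-270,"spin":0},{"claw":45,"dx":450,"dy":0,"dz":-270,"spin":0},{"claw":45,"dx":450,"dy":0,"dz":-270,"spin":0},{"claw":45,"dx":450,"dy":0,"dz":-270,"spin":0},{"claw":45,"dx":450,"dy":0,"dz":-270,"spin":0},{"claw":45,"dx":450,"dy":0,"dz":-270,"spin":0},{"claw":45,"dx":450,"dy":0,"dz":-270,"spin":0},{"claw":45,"dx":450,"dy":0,"dz":-270,"spin":0},{"claw":45,"dx":450,"dy":0,"dz":-270,"spin":0}]';python3 -c "
from h import *
s=get_state();print(s['joint_positions'],s['position']);print(R.from_rotvec(s['tool_rot']).as_matrix().round(3))"
```

```text
time: 9.85
position: [0.6669, 0.1187, 0.7207]
tool_rot: [3.077, 0.012, 0.577]
ft_force: [0.0, 1.0, 0.7]
grip_width: 0.516
grip_force: 0.0
[-0.37089457  0.47569397  0.42764348  0.26592046 -0.19645782  2.05265805
 -1.71008216] [0.66687558 0.11866729 0.72071194]
[[ 0.932  0.006  0.362]
 [ 0.009 -1.    -0.009]
 [ 0.362  0.012 -0.932]]
```

```bash
python3 -m jog '[{"claw":45,"dx":100,"dy":0,"dz":-850,"spin":0},{"claw":45,"dx":100,"dy":0,"dz":-850,"spin":0},{"claw":45,"dx":100,"dy":0,"dz":-850,"spin":0},{"claw":45,"dx":100,"dy":0,"dz":-850,"spin":0},{"claw":45,"dx":100,"dy":0,"dz":-850,"spin":0},{"claw":45,"dx":100,"dy":0,"dz":-850,"spin":0},{"claw":45,"dx":100,"dy":0,"dz":-850,"spin":0},{"claw":45,"dx":100,"dy":0,"dz":-850,"spin":0},{"claw":45,"dx":100,"dy":0,"dz":-850,"spin":0},{"claw":45,"dx":100,"dy":0,"dz":-850,"spin":0},{"claw":45,"dx":100,"dy":0,"dz":-850,"spin":0},{"claw":45,"dx":100,"dy":0,"dz":-850,"spin":0},{"claw":45,"dx":100,"dy":0,"dz":-850,"spin":0},{"claw":45,"dx":100,"dy":0,"dz":-850,"spin":0}]';python3 -c "
from h import *
s=get_state();print(s['joint_positions'],s['position']);print(R.from_rotvec(s['tool_rot']).as_matrix().round(3))"
```

```text
time: 11.02
position: [0.4915, 0.0928, 0.7937]
tool_rot: [3.069, 0.014, 0.658]
ft_force: [0.2, -0.0, 0.8]
grip_width: 0.519
grip_force: 0.0
[-1.20180839  0.10447761  1.12115057  0.62108188 -0.05794286  2.05279223
 -1.70223248] [0.49152782 0.09278246 0.79372495]
[[ 0.912  0.008  0.41 ]
 [ 0.009 -1.    -0.001]
 [ 0.41   0.004 -0.912]]
```

```bash
python3 -m jog '[{"claw":45,"dx":450,"dy":50,"dz":-280,"spin":0},{"claw":45,"dx":450,"dy":50,"dz":-280,"spin":0},{"claw":45,"dx":450,"dy":50,"dz":-280,"spin":0},{"claw":45,"dx":450,"dy":50,"dz":-280,"spin":0},{"claw":45,"dx":450,"dy":50,"dz":-280,"spin":0},{"claw":45,"dx":450,"dy":50,"dz":-280,"spin":0},{"claw":45,"dx":450,"dy":50,"dz":-280,"spin":0},{"claw":45,"dx":450,"dy":50,"dz":-280,"spin":0},{"claw":45,"dx":450,"dy":50,"dz":-280,"spin":0},{"claw":45,"dx":450,"dy":50,"dz":-280,"spin":0},{"claw":45,"dx":450,"dy":50,"dz":-280,"spin":0},{"claw":45,"dx":450,"dy":50,"dz":-280,"spin":0},{"claw":45,"dx":450,"dy":50,"dz":-280,"spin":0},{"claw":45,"dx":450,"dy":50,"dz":-280,"spin":0},{"claw":45,"dx":450,"dy":50,"dz":-280,"spin":0},{"claw":45,"dx":450,"dy":50,"dz":-280,"spin":0}]';python3 -c "
from h import *
s=get_state();print(s['joint_positions'],s['position']);print(R.from_rotvec(s['tool_rot']).as_matrix().round(3))"
```

```text
time: 12.35
position: [0.613, 0.0447, 0.7916]
tool_rot: [3.054, 0.015, 0.728]
ft_force: [-0.5, 0.4, -0.2]
grip_width: 0.521
grip_force: 0.0
[-0.2799116   0.34459419  0.39657942  0.29038267 -0.18130691  2.05264742
 -1.61971844] [0.61300159 0.04467157 0.79155596]
[[ 0.892  0.009  0.451]
 [ 0.01  -1.     0.001]
 [ 0.451  0.004 -0.893]]
```

```bash
python3 -m jog '[{"claw":45,"dx":150,"dy":0,"dz":-850,"spin":0},{"claw":45,"dx":150,"dy":0,"dz":-850,"spin":0},{"claw":45,"dx":150,"dy":0,"dz":-850,"spin":0},{"claw":45,"dx":150,"dy":0,"dz":-850,"spin":0},{"claw":45,"dx":150,"dy":0,"dz":-850,"spin":0},{"claw":45,"dx":150,"dy":0,"dz":-850,"spin":0},{"claw":45,"dx":150,"dy":0,"dz":-850,"spin":0},{"claw":45,"dx":150,"dy":0,"dz":-850,"spin":0},{"claw":45,"dx":150,"dy":0,"dz":-850,"spin":0},{"claw":45,"dx":150,"dy":0,"dz":-850,"spin":0},{"claw":45,"dx":150,"dy":0,"dz":-850,"spin":0},{"claw":45,"dx":150,"dy":0,"dz":-850,"spin":0},{"claw":45,"dx":150,"dy":0,"dz":-850,"spin":0},{"claw":45,"dx":150,"dy":0,"dz":-850,"spin":0},{"claw":45,"dx":150,"dy":0,"dz":-850,"spin":0},{"claw":45,"dx":150,"dy":0,"dz":-850,"spin":0}]';python3 -c "
from h import *
s=get_state();print(s['joint_positions'],s['position']);print(R.from_rotvec(s['tool_rot']).as_matrix().round(3))"
```

```text
time: 13.68
position: [0.4741, 0.0296, 0.8417]
tool_rot: [-3.035, -0.007, -0.808]
ft_force: [0.1, 0.2, 0.6]
grip_width: 0.516
grip_force: 0.0
[-1.25345976  0.04873229  1.24191511  0.55189921 -0.04027602  2.05276812
 -1.61866802] [0.47405587 0.02963847 0.84168365]
[[ 0.868  0.004  0.497]
 [ 0.004 -1.     0.002]
 [ 0.497  0.001 -0.868]]
```

```bash
python3 -m jog '[{"claw":45,"dx":450,"dy":0,"dz":-330,"spin":0},{"claw":45,"dx":450,"dy":0,"dz":-330,"spin":0},{"claw":45,"dx":450,"dy":0,"dz":-330,"spin":0},{"claw":45,"dx":450,"dy":0,"dz":-330,"spin":0},{"claw":45,"dx":450,"dy":0,"dz":-330,"spin":0},{"claw":45,"dx":450,"dy":0,"dz":-330,"spin":0},{"claw":45,"dx":450,"dy":0,"dz":-330,"spin":0},{"claw":45,"dx":450,"dy":0,"dz":-330,"spin":0},{"claw":45,"dx":450,"dy":0,"dz":-330,"spin":0},{"claw":45,"dx":450,"dy":0,"dz":-330,"spin":0},{"claw":45,"dx":450,"dy":0,"dz":-330,"spin":0},{"claw":45,"dx":450,"dy":0,"dz":-330,"spin":0},{"claw":45,"dx":450,"dy":0,"dz":-330,"spin":0},{"claw":45,"dx":450,"dy":0,"dz":-330,"spin":0},{"claw":45,"dx":450,"dy":0,"dz":-330,"spin":0},{"claw":45,"dx":450,"dy":0,"dz":-330,"spin":0}]';python3 -c "
from h import *
s=get_state();print(s['joint_positions'],s['position']);print(R.from_rotvec(s['tool_rot']).as_matrix().round(3))"
```

```text
time: 15.02
position: [0.5585, 0.0284, 0.8493]
tool_rot: [-3.013, -0.018, -0.877]
ft_force: [0.2, -0.4, 0.2]
grip_width: 0.52
grip_force: 0.0
[-0.31077439  0.24699769  0.44023052  0.28932868 -0.1785577   2.0526076
 -1.60080877] [0.55848623 0.02838877 0.84934073]
[[ 0.844  0.012  0.536]
 [ 0.01  -1.     0.007]
 [ 0.536 -0.    -0.844]]
```

```bash
python3 -m jog '[{"claw":45,"dx":200,"dy":0,"dz":-850,"spin":0},{"claw":45,"dx":200,"dy":0,"dz":-850,"spin":0},{"claw":45,"dx":200,"dy":0,"dz":-850,"spin":0},{"claw":45,"dx":200,"dy":0,"dz":-850,"spin":0},{"claw":45,"dx":200,"dy":0,"dz":-850,"spin":0},{"claw":45,"dx":200,"dy":0,"dz":-850,"spin":0},{"claw":45,"dx":200,"dy":0,"dz":-850,"spin":0},{"claw":45,"dx":200,"dy":0,"dz":-850,"spin":0},{"claw":45,"dx":200,"dy":0,"dz":-850,"spin":0},{"claw":45,"dx":200,"dy":0,"dz":-850,"spin":0},{"claw":45,"dx":200,"dy":0,"dz":-850,"spin":0},{"claw":45,"dx":200,"dy":0,"dz":-850,"spin":0},{"claw":45,"dx":200,"dy":0,"dz":-850,"spin":0},{"claw":45,"dx":200,"dy":0,"dz":-850,"spin":0},{"claw":45,"dx":200,"dy":0,"dz":-850,"spin":0},{"claw":45,"dx":200,"dy":0,"dz":-850,"spin":0},{"claw":45,"dx":200,"dy":0,"dz":-850,"spin":0},{"claw":45,"dx":200,"dy":0,"dz":-850,"spin":0}]';python3 -c "
from h import *
s=get_state();print(s['joint_positions'],s['position']);print(R.from_rotvec(s['tool_rot']).as_matrix().round(4))"
```

```text
time: 16.52
position: [0.4596, 0.0077, 0.8823]
tool_rot: [-2.993, 0.012, -0.945]
ft_force: [-3.7, -3.9, -0.1]
grip_width: 0.517
grip_force: 0.0
[-1.22242409  0.03219265  1.2396003   0.4678531  -0.03918899  2.05101944
 -1.60067767] [0.45964219 0.0077484  0.88228413]
[[ 8.187e-01 -6.700e-03  5.742e-01]
 [-8.200e-03 -1.000e+00  1.000e-04]
 [ 5.742e-01 -4.800e-03 -8.187e-01]]
```

```bash
python3 -m jog '[{"claw":45,"dx":-306,"dy":-31,"dz":636,"spin":0},{"claw":45,"dx":-306,"dy":-31,"dz":636,"spin":0},{"claw":45,"dx":-306,"dy":-31,"dz":636,"spin":0},{"claw":45,"dx":-306,"dy":-31,"dz":636,"spin":0},{"claw":45,"dx":-306,"dy":-31,"dz":636,"spin":0},{"claw":45,"dx":-306,"dy":-31,"dz":636,"spin":0},{"claw":45,"dx":-306,"dy":-31,"dz":636,"spin":0},{"claw":45,"dx":-306,"dy":-31,"dz":636,"spin":0},{"claw":45,"dx":-306,"dy":-31,"dz":636,"spin":0},{"claw":45,"dx":-306,"dy":-31,"dz":636,"spin":0},{"claw":45,"dx":-306,"dy":-31,"dz":636,"spin":0},{"claw":45,"dx":-306,"dy":-31,"dz":636,"spin":0},{"claw":45,"dx":-306,"dy":-31,"dz":636,"spin":0},{"claw":45,"dx":-306,"dy":-31,"dz":636,"spin":0},{"claw":45,"dx":-306,"dy":-31,"dz":636,"spin":0},{"claw":45,"dx":-306,"dy":-31,"dz":636,"spin":0},{"claw":45,"dx":-306,"dy":-31,"dz":636,"spin":0},{"claw":45,"dx":-306,"dy":-31,"dz":636,"spin":0},{"claw":45,"dx":-306,"dy":-31,"dz":636,"spin":0}]';python3 - <<'E'
from h import *
s=get_state();print(s['joint_positions'],s['position']);print(R.from_rotvec(s['tool_rot']).as_matrix().round(4))
d=grab('scene'); a=cv2.cvtColor(d['frame'],cv2.COLOR_RGB2BGR)[130:330,150:370]
cv2.imwrite('pics/pre.png',cv2.resize(a,None,fx=3,fy=3,interpolation=cv2.INTER_CUBIC)[:600,:660])
E
```

```text
time: 18.1
position: [0.5755, 0.0386, 0.367]
tool_rot: [-2.989, -0.019, -0.949]
ft_force: [-0.2, -0.2, -0.2]
grip_width: 0.517
grip_force: 0.0
[ 0.02323679 -0.29970739 -0.14811672  1.94574687  0.03056186  0.88156305
 -1.70244933] [0.57551309 0.03858368 0.36704435]
[[ 0.8169  0.013   0.5766]
 [ 0.0096 -0.9999  0.0089]
 [ 0.5767 -0.0017 -0.817 ]]
```

View pics/pre.png

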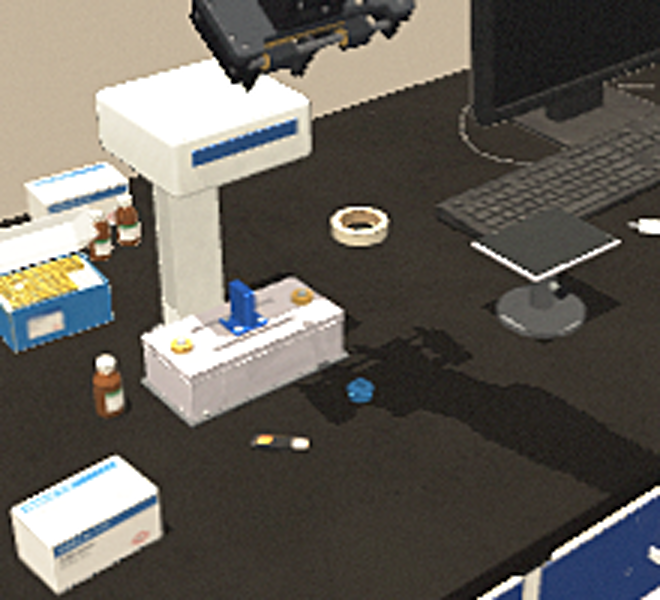

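```bash
python3 -m jog '[{"claw":45,"dx":-104,"dy":-3,"dz":148,"spin":0},{"claw":45,"dx":-104,"dy":-3,"dz":148,"spin":0},{"claw":45,"dx":-104,"dy":-3,"dz":148,"spin":0},{"claw":45,"dx":-104,"dy":-3,"dz":148,"spin":0},{"claw":45,"dx":-104,"dy":-3,"dz":148,"spin":0},{"claw":45,"dx":-104,"dy":-3,"dz":148,"spin":0},{"claw":45,"dx":-104,"dy":-3,"dz":148,"spin":0}]';python3 - <<'E'
from h import *
s=get_state();print(s['joint_positions'],s['position']);M=R.from_rotvec(s['tool_rot']).as_matrix();print(M.round(4))
# fin two-view: segment blue fin in the scene view; fin above foot
d=grab('scene'); c=cloud(d); hsv=cv2.cvtColor(d['frame'],cv2.COLOR_RGB2HSV)
m=cv2.inRange(hsv,(100,120,50),(130,255,255))
p=c.reshape(-1,3); k=(m.ravel()>0)&(abs(p[:,0]-.64)<.04)&(abs(p[:,1]-.042)<.04)&(p[:,2]>.055)&(p[:,2]<.115)
f=p[k]; 
for lo,hi in((.072,.1),(.1,.115),(.055,.07)): 
    q=f[(f[:,2]>lo)&(f[:,2]<hi)]; print(lo,len(q),q.min(0).round(4),q.max(0).round(4),q.mean(0).round(4))
G=np.array([.6415,.042,.092]); print('to grasp (tool mm)',(M.T@(G+.005*M[:,2]-s['position'])*1000).round(1))
E
```

```text
time: 18.73
position: [0.5768, 0.0418, 0.1895]
tool_rot: [-2.989, -0.018, -0.95]
ft_force: [0.3, -0.1, 0.5]
grip_width: 0.516
grip_force: 0.0
[ 0.04468677 -0.17818076 -0.19983672  2.21310163  0.10518964  0.49599805
 -1.79842242] [0.57678376 0.04175642 0.18952061]
[[ 0.8166  0.0129  0.5771]
 [ 0.0096 -0.9999  0.0088]
 [ 0.5772 -0.0016 -0.8166]]
0.072 64 [0.6199 0.0358 0.0721] [0.6569 0.0491 0.0986] [0.6363 0.0454 0.0856]
0.1 26 [0.622  0.0348 0.1001] [0.6591 0.0492 0.107 ] [0.6399 0.0429 0.1034]
0.055 50 [0.6222 0.0245 0.0556] [0.6697 0.0622 0.0689] [0.6374 0.0482 0.0643]
to grasp (tool mm) [ -3.4   0.7 122. ]
```

```bash
python3 -m jog '[{"claw":45,"dx":-3,"dy":0,"dz":20,"spin":0},{"claw":45,"dx":-3,"dy":0,"dz":40,"spin":0},{"claw":45,"dx":-3,"dy":0,"dz":60,"spin":0},{"claw":45,"dx":-3,"dy":0,"dz":80,"spin":0},{"claw":45,"dx":-3,"dy":0,"dz":95,"spin":0},{"claw":45,"dx":-3,"dy":0,"dz":108,"spin":0},{"claw":45,"dx":-3,"dy":0,"dz":116,"spin":0},{"claw":45,"dx":-3,"dy":0,"dz":121,"spin":0},{"claw":45,"dx":-3,"dy":0,"dz":121,"spin":0}]';python3 - <<'E'
from h import *
s=get_state();print(s['joint_positions'],s['position'],s['ft_force']);M=R.from_rotvec(s['tool_rot']).as_matrix();print(M.round(4))
d=grab('scene'); a=cv2.cvtColor(d['frame'],cv2.COLOR_RGB2BGR)[130:330,150:370]
cv2.imwrite('pics/at.png',cv2.resize(a,None,fx=3,fy=3,interpolation=cv2.INTER_CUBIC)[:600,:660])
E
```

```text
time: 19.53
position: [0.6454, 0.0426, 0.0897]
tool_rot: [-2.988, -0.018, -0.953]
ft_force: [0.6, 0.3, 0.1]
grip_width: 0.517
grip_force: 0.0
[ 0.04532391  0.1207269  -0.20302234  2.16381404  0.39756414  0.26532779
 -2.0603206 ] [0.6453526  0.04260708 0.08967605] [0.61299938 0.31890744 0.14424785]
[[ 0.8153  0.0123  0.5789]
 [ 0.0091 -0.9999  0.0084]
 [ 0.579  -0.0016 -0.8153]]
```

View pics/at.png

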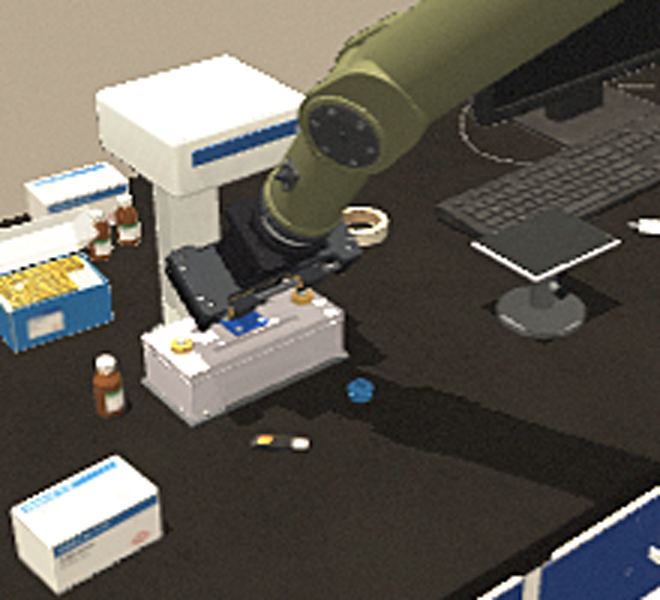

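The gripper straddles the fin at (243,322), leaning in front of the head with no contact. I'll close softly first to see how well it is centred.

```bash
python3 -m jog '[{"claw":25,"dx":0,"dy":0,"dz":0,"spin":0},{"claw":16,"dx":0,"dy":0,"dz":0,"spin":0},{"claw":16,"dx":0,"dy":0,"dz":0,"spin":0},{"claw":10,"dx":0,"dy":0,"dz":0,"spin":0},{"claw":8,"dx":0,"dy":0,"dz":0,"spin":0},{"claw":8,"dx":0,"dy":0,"dz":0,"spin":0},{"claw":8,"dx":0,"dy":0,"dz":0,"spin":0}]' 5; python3 -c "
from h import *
s=get_state();print(s['position'],s['ft_force'],s['torque'])"
```

```text
time: 20.17
position: [0.6433, 0.0409, 0.088]
tool_rot: [-2.991, -0.015, -0.949]
ft_force: [-2.6, -3.4, 3.3]
grip_width: 0.138
grip_force: 5.0
[0.64333325 0.04094254 0.08798355] [-2.55082965 -3.36880688  3.30895398] [-0.69911624  0.59116521 -0.53893187]
```

```bash
python3 -m jog '[{"claw":8,"dx":0,"dy":1,"dz":0,"spin":0},{"claw":8,"dx":0,"dy":2,"dz":0,"spin":0},{"claw":8,"dx":0,"dy":2,"dz":0,"spin":0},{"claw":8,"dx":0,"dy":2,"dz":0,"spin":0}]' 10; python3 -c "
from h import *
s=get_state();print(s['position'],s['ft_force'],s['torque'])
print(R.from_rotvec(s['tool_rot']).as_matrix().round(4))"
```

```text
time: 20.5
position: [0.6433, 0.0409, 0.088]
tool_rot: [-2.989, -0.019, -0.949]
ft_force: [-3.5, -0.4, 4.8]
grip_width: 0.141
grip_force: 10.0
[0.64334111 0.04091824 0.08797501] [-3.51310983 -0.39742834  4.78004276] [-0.20486264  0.80242492 -0.27761884]
[[ 0.8168  0.0129  0.5768]
 [ 0.0096 -0.9999  0.0089]
 [ 0.5768 -0.0018 -0.8169]]
```

```bash
python3 -m jog '[{"claw":8,"dx":-0.8,"dy":0,"dz":-0.6,"spin":0},{"claw":8,"dx":-0.8,"dy":0,"dz":-0.6,"spin":0},{"claw":8,"dx":-0.8,"dy":0,"dz":-0.6,"spin":0},{"claw":8,"dx":0.9,"dy":0,"dz":-3.1,"spin":0},{"claw":8,"dx":2.7,"dy":0,"dz":-5.5,"spin":0},{"claw":8,"dx":4.4,"dy":0,"dz":-8,"spin":0},{"claw":8,"dx":4.4,"dy":0,"dz":-8,"spin":0}]' 40; python3 -c "
from h import *
s=get_state();print(s['position'],s['ft_force'],s['torque'])
print(R.from_rotvec(s['tool_rot']).as_matrix().round(4))"
```

```text
time: 21.08
position: [0.6425, 0.0404, 0.0961]
tool_rot: [-2.989, -0.017, -0.948]
ft_force: [8.8, -0.1, -8.0]
grip_width: 0.138
grip_force: 40.1
[0.64246475 0.04037197 0.09611424] [ 8.75062072 -0.12889877 -7.96114496] [-0.42299916 -0.25231383 -0.60187144]
[[ 0.8173  0.0123  0.5761]
 [ 0.0089 -0.9999  0.0088]
 [ 0.5761 -0.0021 -0.8173]]
```

```bash
python3 -m jog '[{"claw":8,"dx":0.5,"dy":0,"dz":0.35,"spin":0},{"claw":8,"dx":2.2,"dy":0,"dz":-2.1,"spin":0},{"claw":8,"dx":4.0,"dy":0,"dz":-4.6,"spin":0},{"claw":8,"dx":4.0,"dy":0,"dz":-4.6,"spin":0}]'; python3 -c "
from h import *
s=get_state();print(s['position'],s['ft_force'],s['torque'])
print(R.from_rotvec(s['tool_rot']).as_matrix().round(4))"
```

```text
time: 21.42
position: [0.6426, 0.0404, 0.1017]
tool_rot: [-2.99, -0.018, -0.946]
ft_force: [7.3, -0.8, -7.7]
grip_width: 0.136
grip_force: 40.0
[0.64255179 0.04037025 0.10168831] [ 7.30422034 -0.84029194 -7.74948465] [-0.32758691  0.17739079 -0.54552686]
[[ 0.818   0.0124  0.5751]
 [ 0.0091 -0.9999  0.0086]
 [ 0.5752 -0.0018 -0.818 ]]
```

```bash
python3 -m jog '[{"claw":8,"dx":0.8,"dy":0,"dz":0.6,"spin":0},{"claw":8,"dx":2.5,"dy":0,"dz":-1.8,"spin":0},{"claw":8,"dx":4.3,"dy":0,"dz":-4.3,"spin":0},{"claw":8,"dx":6.0,"dy":0,"dz":-6.8,"spin":0},{"claw":8,"dx":7.7,"dy":0,"dz":-9.2,"spin":0},{"claw":8,"dx":7.7,"dy":0,"dz":-9.2,"spin":0}]'; python3 -c "
from h import *
s=get_state();print(s['position'],s['ft_force'],s['torque'])
print(R.from_rotvec(s['tool_rot']).as_matrix().round(4))"
```

```text
time: 21.92
position: [0.643, 0.0408, 0.1141]
tool_rot: [-2.99, -0.019, -0.946]
ft_force: [-0.4, -1.1, -4.3]
grip_width: 0.134
grip_force: 39.9
[0.64296448 0.04084238 0.1140809 ] [-0.41024131 -1.09681704 -4.29407433] [0.02071617 1.17317002 0.01925329]
[[ 0.8182  0.0133  0.5748]
 [ 0.0102 -0.9999  0.0086]
 [ 0.5749 -0.0012 -0.8182]]
```

```bash
python3 -m jog '[{"claw":8,"dx":1.7,"dy":0,"dz":-2.5,"spin":0},{"claw":8,"dx":1.7,"dy":0,"dz":-2.5,"spin":0}]'; python3 - <<'E'
from h import *
s=get_state();print(s['position'],s['ft_force'])
d=grab('scene'); c=cloud(d).reshape(-1,3); hsv=cv2.cvtColor(d['frame'],cv2.COLOR_RGB2HSV)
g=d['frame'].reshape(-1,3).astype(int)
k=(abs(c[:,0]-.64)<.06)&(abs(c[:,1]-.042)<.11)&(c[:,2]>.075)&(c[:,2]<.1)&(g.min(1)>100)
p=c[k]; A=np.c_[p[:,:2],np.ones(len(p))]
for _ in range(4):
    w,*_r=np.linalg.lstsq(A,p[:,2],rcond=None); r=p[:,2]-A@w; q=abs(r)<.006; A,p=A[q],p[q]
print(len(p),w,np.median(p,0),p.min(0),p.max(0))
a=cv2.cvtColor(d['frame'],cv2.COLOR_RGB2BGR)[130:330,150:370]
cv2.imwrite('pics/lift.png',cv2.resize(a,None,fx=3,fy=3,interpolation=cv2.INTER_CUBIC)[:600,:660])
E
```

```text
time: 22.08
position: [0.6435, 0.0407, 0.1178]
tool_rot: [-2.99, -0.019, -0.948]
ft_force: [-0.3, -0.1, -3.7]
grip_width: 0.134
grip_force: 39.9
[0.6435484  0.04070013 0.11783723] [-0.26955974 -0.11533527 -3.70597185]
752 [ 0.01961254 -0.00018177  0.07602201] [0.62423861 0.06989043 0.08867725] [ 0.59212905 -0.05432443  0.0818143 ] [0.6912845  0.14047116 0.09480493]
```

View pics/lift.png

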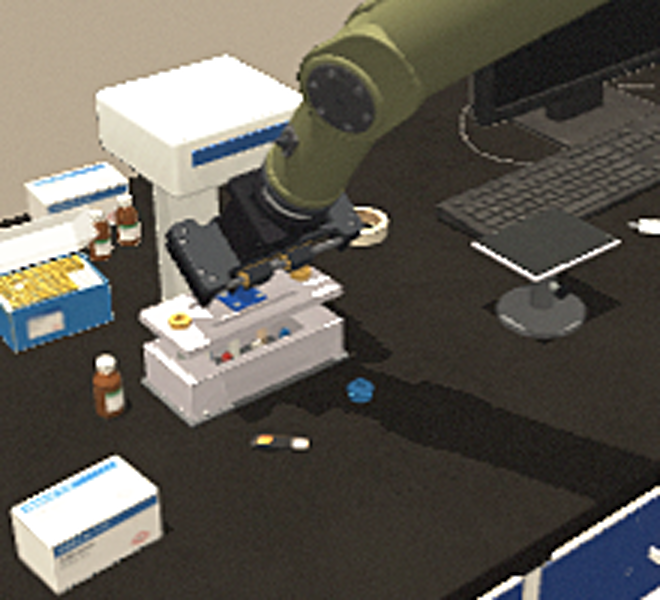

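The plate is lifted level and clear, and the dowels and vials show below it at (230,350). Next I'll back it out from under the head.

```bash
python3 -m jog '[{"claw":8,"dx":-3,"dy":0,"dz":-5,"spin":0},{"claw":8,"dx":-11,"dy":0,"dz":-17,"spin":0},{"claw":8,"dx":-22,"dy":0,"dz":-33,"spin":0},{"claw":8,"dx":-33,"dy":0,"dz":-50,"spin":0},{"claw":8,"dx":-44,"dy":-1,"dz":-67,"spin":0},{"claw":8,"dx":-53,"dy":-1,"dz":-81,"spin":0},{"claw":8,"dx":-59,"dy":-1,"dz":-90,"spin":0},{"claw":8,"dx":-59,"dy":-1,"dz":-90,"spin":0}]'; python3 -c "
from h import *
s=get_state();print(s['joint_positions'],s['position'],s['ft_force'],s['torque'])
M=R.from_rotvec(s['tool_rot']).as_matrix();print(M.round(4))
print(M.T@(np.array([.528,-.2805,.175])-s['position'])*1000)"
```

```text
time: 22.8
position: [0.542, 0.0401, 0.1578]
tool_rot: [-2.99, -0.019, -0.949]
ft_force: [1.4, 0.1, -3.7]
grip_width: 0.138
grip_force: 39.9
[ 0.07096866 -0.22174102 -0.23374733  2.31631062  0.09675121  0.43477666
 -1.80654806] [0.54196909 0.04008688 0.15781226] [ 1.39516152  0.13340732 -3.70920482] [-0.01661794  1.20996383 -0.03823267]
[[ 8.168e-01  1.280e-02  5.768e-01]
 [ 1.000e-02 -9.999e-01  8.000e-03]
 [ 5.768e-01 -8.000e-04 -8.169e-01]]
[ -4.69492708 320.36849505 -24.66758133]
```

```bash
python3 -m jog '[{"claw":8,"dx":0,"dy":6,"dz":-4,"spin":0},{"claw":8,"dx":-1,"dy":20,"dz":-8,"spin":0},{"claw":8,"dx":-1,"dy":40,"dz":-12,"spin":0},{"claw":8,"dx":-2,"dy":62,"dz":-14,"spin":0},{"claw":8,"dx":-2,"dy":84,"dz":-16,"spin":0},{"claw":8,"dx":-3,"dy":106,"dz":-18,"spin":0},{"claw":8,"dx":-3,"dy":128,"dz":-20,"spin":0},{"claw":8,"dx":-3,"dy":146,"dz":-22,"spin":0},{"claw":8,"dx":-3,"dy":160,"dz":-23,"spin":0},{"claw":8,"dx":-3,"dy":160,"dz":-23,"spin":0}]'; python3 -c "
from h import *
s=get_state();print(s['joint_positions'],s['position'],s['ft_force'],s['torque'])
M=R.from_rotvec(s['tool_rot']).as_matrix();print(M.round(4))
print(M.T@(np.array([.528,-.2805,.175])-s['position'])*1000)"
```

```text
time: 23.63
position: [0.5303, -0.1238, 0.1747]
tool_rot: [-2.991, -0.011, -0.951]
ft_force: [-0.8, 0.5, -4.4]
grip_width: 0.136
grip_force: 39.9
[-0.0032403  -0.24968912  0.26451956  2.29511822 -0.20222622  0.50133687
 -1.14184002] [ 0.53031728 -0.12383037  0.17470384] [-0.78247236  0.50582889 -4.36853864] [ 0.07001709  1.14927884 -0.02790123]
[[ 8.162e-01  7.700e-03  5.777e-01]
 [ 5.900e-03 -1.000e+00  4.900e-03]
 [ 5.777e-01 -6.000e-04 -8.163e-01]]
[ -2.6477715  156.64709131  -2.34682837]
```

```bash
python3 -m jog '[{"claw":8,"dx":0,"dy":6,"dz":0,"spin":0},{"claw":8,"dx":-1,"dy":20,"dz":0,"spin":0},{"claw":8,"dx":-1,"dy":40,"dz":-1,"spin":0},{"claw":8,"dx":-2,"dy":62,"dz":-1,"spin":0},{"claw":8,"dx":-2,"dy":84,"dz":-2,"spin":0},{"claw":8,"dx":-2,"dy":106,"dz":-2,"spin":0},{"claw":8,"dx":-3,"dy":128,"dz":-2,"spin":0},{"claw":8,"dx":-3,"dy":146,"dz":-2,"spin":0},{"claw":8,"dx":-3,"dy":156,"dz":-2,"spin":0},{"claw":8,"dx":-3,"dy":156,"dz":-2,"spin":0},{"claw":8,"dx":-3,"dy":156,"dz":-2,"spin":0}]'; python3 - <<'E'
from h import *
s=get_state();print(s['joint_positions'],s['position'],s['ft_force'],s['torque'])
M=R.from_rotvec(s['tool_rot']).as_matrix();print(M.round(4))
print(M.T@(np.array([.528,-.2805,.175])-s['position'])*1000)
for n in('scene','top'):
    d=grab(n); c=cloud(d).reshape(-1,3); g=d['frame'].reshape(-1,3).astype(int)
    k=(abs(c[:,0]-.526)<.09)&(abs(c[:,1]+.28)<.13)&(c[:,2]>.13)&(c[:,2]<.155)&(g.min(1)>100)
    p=c[k]; A=np.c_[p[:,:2],np.ones(len(p))]
    for _ in range(4):
        w,*_r=np.linalg.lstsq(A,p[:,2],rcond=None); r=p[:,2]-A@w; q=abs(r)<.006; A,p=A[q],p[q]
    print(n,len(p),w,np.median(p,0).round(4),np.percentile(p,[1,99],axis=0).round(4).tolist())
a=cv2.cvtColor(d['frame'],cv2.COLOR_RGB2BGR)[150:290,260:440]
cv2.imwrite('pics/over.png',cv2.resize(a,None,fx=4,fy=4,interpolation=cv2.INTER_CUBIC))
E
```

```text
time: 24.55
position: [0.5284, -0.2757, 0.1733]
tool_rot: [-2.99, -0.019, -0.947]
ft_force: [0.4, 1.1, -4.6]
grip_width: 0.135
grip_force: 39.9
[-0.0402477  -0.08271491  0.67184443  2.14883253 -0.54426138  0.62581946
 -0.53905582] [ 0.52844045 -0.27572598  0.17330888] [ 0.36774729  1.07138584 -4.62225131] [0.05677927 1.19486324 0.06287799]
[[ 0.8177  0.0131  0.5754]
 [ 0.01   -0.9999  0.0085]
 [ 0.5755 -0.0011 -0.8178]]
[ 0.56518814  4.76591403 -1.67683733]
scene 630 [ 0.02059447 -0.00366492  0.1319351 ] [ 0.5098 -0.2448  0.1439] [[0.4803, -0.3667, 0.1374], [0.5704, -0.1782, 0.1484]]
top 578 [-0.00859279  0.00088408  0.15051633] [ 0.5581 -0.2768  0.1457] [[0.4867, -0.3659, 0.1404], [0.5758, -0.1808, 0.1506]]
```

View pics/over.png

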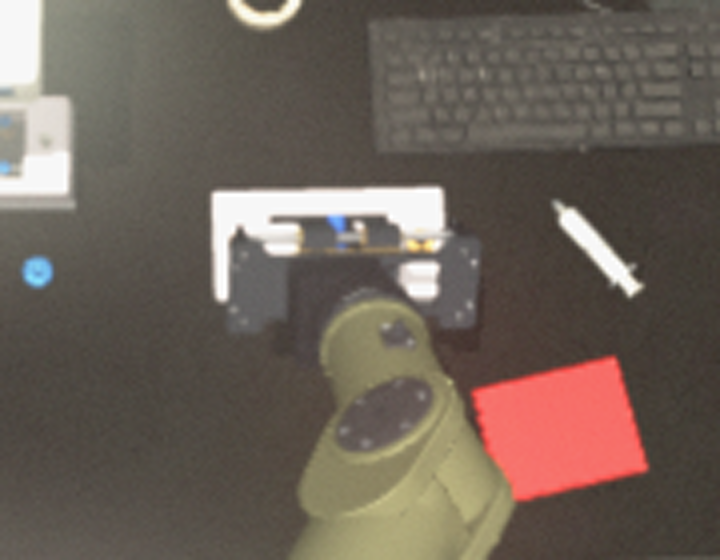

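The plate hangs level over the stand, crop centre (328,245). It needs about 3 mm in −x and 7 mm in −y, then a gentle lowering.

```bash
python3 -m jog '[{"claw":8,"dx":-2.5,"dy":3,"dz":-1,"spin":0},{"claw":8,"dx":-5,"dy":7,"dz":2,"spin":0},{"claw":8,"dx":-8,"dy":7,"dz":6,"spin":0},{"claw":8,"dx":-11,"dy":7,"dz":10,"spin":0},{"claw":8,"dx":-14,"dy":7,"dz":14.5,"spin":0},{"claw":8,"dx":-16,"dy":7,"dz":17.5,"spin":0},{"claw":8,"dx":-17.5,"dy":7,"dz":19.5,"spin":0},{"claw":8,"dx":-17.5,"dy":7,"dz":19.5,"spin":0}]'; python3 -c "
from h import *
s=get_state();print(s['position'],s['ft_force'],s['torque'])
M=R.from_rotvec(s['tool_rot']).as_matrix();print(M.round(4))"
```

```text
time: 25.32
position: [0.5251, -0.2825, 0.1468]
tool_rot: [-2.989, -0.018, -0.946]
ft_force: [0.1, -0.1, -4.6]
grip_width: 0.133
grip_force: 39.9
[ 0.52509048 -0.28250852  0.14675799] [ 0.13780244 -0.06065298 -4.55527356] [0.02651872 1.15169666 0.02385805]
[[ 0.8179  0.013   0.5753]
 [ 0.0094 -0.9999  0.0092]
 [ 0.5753 -0.0021 -0.8179]]
```

```bash
python3 -m jog '[{"claw":8,"dx":-0.9,"dy":0,"dz":1.2,"spin":0},{"claw":8,"dx":-1.7,"dy":0,"dz":2.5,"spin":0},{"claw":8,"dx":-2.6,"dy":0,"dz":3.7,"spin":0},{"claw":8,"dx":-3.5,"dy":0,"dz":4.9,"spin":0},{"claw":8,"dx":-4.3,"dy":0,"dz":6.1,"spin":0},{"claw":8,"dx":-4.9,"dy":0,"dz":7,"spin":0},{"claw":8,"dx":-4.9,"dy":0,"dz":7,"spin":0}]'; python3 -c "
from h import *
s=get_state();print(s['position'],s['ft_force'],s['torque'])"
```

```text
time: 25.9
position: [0.5253, -0.2829, 0.1389]
tool_rot: [-2.989, -0.018, -0.948]
ft_force: [-0.0, -0.2, -4.3]
grip_width: 0.134
grip_force: 39.9
[ 0.52533894 -0.28291169  0.13892504] [-0.00744108 -0.16209174 -4.29970366] [ 0.01713012  1.20976151 -0.02079171]
```

```bash
python3 -m jog '[{"claw":8,"dx":-0.6,"dy":0,"dz":0.8,"spin":0},{"claw":8,"dx":-1.2,"dy":0,"dz":1.6,"spin":0},{"claw":8,"dx":-1.7,"dy":0,"dz":2.5,"spin":0},{"claw":8,"dx":-1.7,"dy":0,"dz":2.5,"spin":0}]'; python3 -m jog '[{"claw":8,"dx":-0.3,"dy":0,"dz":0.4,"spin":0},{"claw":8,"dx":-0.6,"dy":0,"dz":0.8,"spin":0},{"claw":8,"dx":-0.6,"dy":0,"dz":0.8,"spin":0}]'
```

```text
time: 26.23
position: [0.5254, -0.2829, 0.1359]
tool_rot: [-2.989, -0.018, -0.948]
ft_force: [0.3, 0.3, -3.7]
grip_width: 0.133
grip_force: 39.9
time: 26.48
position: [0.5256, -0.2831, 0.1354]
tool_rot: [-2.989, -0.018, -0.949]
ft_force: [-0.3, 0.4, -3.3]
grip_width: 0.134
grip_force: 39.9
```

```bash
python3 -m jog '[{"claw":8,"dx":-0.3,"dy":0,"dz":0.4,"spin":0},{"claw":8,"dx":-0.6,"dy":0,"dz":0.8,"spin":0},{"claw":8,"dx":-0.6,"dy":0,"dz":0.8,"spin":0}]'; python3 -m jog '[{"claw":8,"dx":-0.3,"dy":0,"dz":0.4,"spin":0},{"claw":8,"dx":-0.6,"dy":0,"dz":0.8,"spin":0},{"claw":8,"dx":-0.6,"dy":0,"dz":0.8,"spin":0}]'
```

```text
time: 26.73
position: [0.526, -0.2832, 0.1353]
tool_rot: [-2.988, -0.018, -0.951]
ft_force: [-5.1, 2.1, 3.6]
grip_width: 0.135
grip_force: 39.9
time: 26.98
position: [0.5264, -0.2834, 0.1353]
tool_rot: [-2.987, -0.018, -0.953]
ft_force: [-8.0, 2.4, 10.0]
grip_width: 0.136
grip_force: 39.9
```

It rests on the table with about 14 N. I'll ease off 1 mm and open.

```bash
python3 -m jog '[{"claw":8,"dx":0.3,"dy":0,"dz":-0.4,"spin":0},{"claw":8,"dx":0.6,"dy":0,"dz":-0.8,"spin":0},{"claw":8,"dx":0.6,"dy":0,"dz":-0.8,"spin":0}]' 15; python3 -m jog '[{"claw":14,"dx":0,"dy":0,"dz":0,"spin":0},{"claw":18,"dx":0,"dy":0,"dz":0,"spin":0},{"claw":26,"dx":0,"dy":0,"dz":0,"spin":0},{"claw":40,"dx":0,"dy":0,"dz":0,"spin":0},{"claw":40,"dx":0,"dy":0,"dz":0,"spin":0},{"claw":40,"dx":0,"dy":0,"dz":0,"spin":0}]'
```

```text
time: 27.23
position: [0.5264, -0.2834, 0.1353]
tool_rot: [-2.989, -0.018, -0.952]
ft_force: [-0.6, 1.3, 3.8]
grip_width: 0.133
grip_force: 15.0
time: 27.73
position: [0.5254, -0.283, 0.1341]
tool_rot: [-2.99, -0.018, -0.948]
ft_force: [0.6, 0.9, 0.3]
grip_width: 0.409
grip_force: 0.0
```

Released. Now I'll retreat along the tool axis and check.

```bash
python3 -m jog '[{"claw":40,"dx":0,"dy":0,"dz":-8,"spin":0},{"claw":40,"dx":0,"dy":0,"dz":-24,"spin":0},{"claw":40,"dx":0,"dy":0,"dz":-45,"spin":0},{"claw":40,"dx":5,"dy":0,"dz":-70,"spin":0},{"claw":40,"dx":20,"dy":0,"dz":-95,"spin":0},{"claw":40,"dx":40,"dy":0,"dz":-120,"spin":0},{"claw":40,"dx":60,"dy":0,"dz":-145,"spin":0},{"claw":40,"dx":60,"dy":0,"dz":-145,"spin":0},{"claw":40,"dx":60,"dy":0,"dz":-145,"spin":0}]'; python3 - <<'E'
from h import *
for n in('scene','top'):
    d=grab(n); c=cloud(d).reshape(-1,3); g=d['frame'].reshape(-1,3).astype(int)
    k=(abs(c[:,0]-.526)<.09)&(abs(c[:,1]+.28)<.13)&(c[:,2]>.095)&(c[:,2]<.12)&(g.min(1)>100)
    p=c[k]; A=np.c_[p[:,:2],np.ones(len(p))]
    w,*_r=np.linalg.lstsq(A,p[:,2],rcond=None)
    print(n,len(p),w.round(4),np.percentile(p,[1,99],axis=0).round(4).tolist())
d=load('scene');a=cv2.cvtColor(d['frame'],cv2.COLOR_RGB2BGR)[150:320,170:380]
cv2.imwrite('pics/end.png',cv2.resize(a,None,fx=3,fy=3,interpolation=cv2.INTER_CUBIC))
s=get_state();print(s['time'],s['position'],s['qd'].round(3) if hasattr(s['qd'],'round') else s['qd'])
E
```

```text
time: 28.48
position: [0.4917, -0.2846, 0.29]
tool_rot: [-2.99, -0.019, -0.955]
ft_force: [-0.4, -0.0, -0.8]
grip_width: 0.459
grip_force: 0.0
scene 770 [ 0.0238 -0.0051  0.0917] [[0.4766, -0.374, 0.0962], [0.5689, -0.1854, 0.1148]]
top 720 [-0.033  -0.0025  0.1245] [[0.4846, -0.3741, 0.0953], [0.5768, -0.1897, 0.1181]]
28.5833 [ 0.49032236 -0.28340379  0.28610784] [-0.006  0.013  0.005  0.019 -0.001 -0.001 -0.002]
```

View pics/end.png

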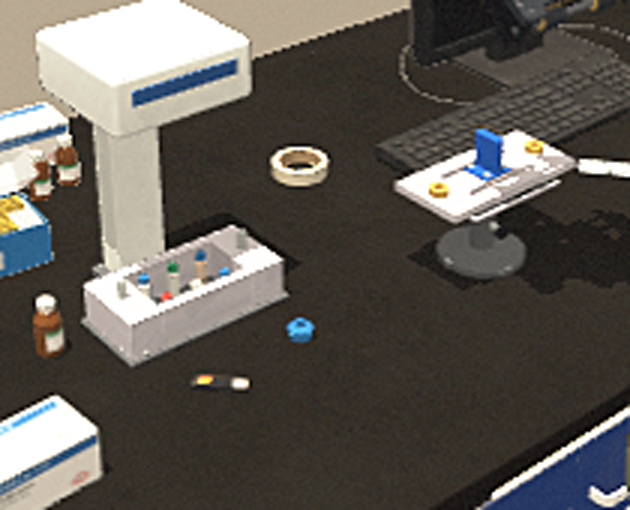

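The plate lies flat and centred on the stand, at crop (487,178). Its measured centre matches the stand's within a couple of mm. The bottle (48,328), filter (300,330) and USB stick (220,382) haven't moved, and the arm is clear.

```bash
python3 -c "
from bench import *
print(close_job())"
```

```text
the job is handed in; nothing more can be done
None
```

The plate is off the dowels and lying flat on the support table, within about 3 mm of its centre by my measurements; I let go, backed the arm clear and handed in at about 28.6 s, but the hand-in gave no verdict.

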